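# Unlock the dust gate and hold its shutter half open

## Robot

A 7-joint arm with a two-finger parallel gripper is mounted at the origin on a cart in front of the work surface, level with it; the furniture and walls round the work are solid. World frame = base frame: x ahead of the robot, y to its left, z up, the work surface at z = 0. Lengths are in mm, angles in rad, forces in N, time in s.
With the tool pointing down it reaches from about 400 to 925 mm from the base axis. Payload 5.6 kg.
Tool frame: the origin (TCP) lies midway between the tips of the shut fingers; the grasp point (between the pads) lies 19 mm behind it; z points along the fingers, y is the line along which they close (so a half turn about z gives the same grasp; the last joint's range is limited). The gripper opens to 85 mm and grips with 20 to 120 N. Pads are 22 mm wide; open, the fingers measure 114 mm over their backs; the gripper's body (76 mm by 85 mm) begins 54 mm behind the grasp point. The pads swing forward as they close: fully open they stand 13 mm farther back than shut.
Start: joints at [1.18, 0.468, -0.012, 1.603, 0.006, 1.071, -0.056], TCP at [221.499, -611.103, 231.29] pointing down, gripper open.
Joint ranges: [-2.53, 2.53], [-0.31, 2.02], [-1.57, 1.55], [0.28, 2.44], [-1.29, 4.43], [0.15, 1.84], [-2.92, 2.92]. Speed limits (rad/s): [2.57, 2.57, 3.14, 3.14, 3.14, 3.14, 3.14].

## Interface

Orientations are given as a 3x3 rotation matrix whose columns are the frame's x, y, z axes.
In Python, from rig import bot gives the robot as it stands. Calls block until the motion is done:
- bot.move_ptp(position, orientation): joint-space move of the TCP to a pose.
- bot.movel(position, velocity=150, attitude=None): straight line of the TCP; attitude=None keeps the orientation; velocity is the mean speed in mm/s.
- bot.move_j(angles): joint-space move.
- bot.move_gripper(opening, grasp_force=None): finger opening in mm; grasp_force is the grip in N (None keeps the last); returns when the fingers have stopped.
- bot.pause(seconds).
- bot.inverse_kinematics(position, orientation): joint angles nearest the present ones, or None.
- bot.get_state(): the state.
- bot.read_camera(name): name is "scene" or "top" or "wrist"; returns (picture, depth): 480x640x3 uint8, red, green, blue; 480x640 float32, mm along the optical axis (not along the pixel's ray), 0 where there is no reading.
- bot.camera_info(name): a dict with "mtx" (3x3 intrinsics, pixels), "position" and "orientation" of the camera in the world. Camera axes: x right, y up, looking along -z (the intrinsics and any distortion apply to the point x, -y, -z); pixel columns grow to the right and rows downward; lengths in mm; the calibration is good to about 2 mm. A picture is of the moment at which its call begins: read the wrist's pose just before it. camera_info takes no time and is no camera call; for the wrist camera it gives the pose at the moment of the call.
A pose or a line that the arm cannot do raises bot.MotionError and nothing moves.
- bot.close_job(): hands the job in; it is judged then, once.
The state is a dict: "time": time; "joint_pos": joint angles; "joint_vel": joint speeds; "effort": joint torques, N m; "tool_pos": TCP position; "tcp_rot": TCP orientation; "ft_force": force on the tool from outside, world axes, zero at the start; "torque": the same for the moment, N m; "width": finger opening in mm; "grip_force": force on a finger pad.
Only numpy, scipy, OpenCV 4.12 (cv2) and the standard library are available. Lean on these libraries where they do the work, as an engineer would, in place of code of your own. Each camera call takes 0.05 s, during which the arm holds its last target. There are 200 camera calls.

## Task

The suction has to be read with the bench dust gate half open. Draw the orange lock-out plate straight up out of its slot in the gate by its top edge and stand it in the free slot of the plywood rack, then slide the gate's self-closing shutter by its black handle against the spring to half open and finish with the gripper still holding it there. Leave the grey spare plate, the tape measure and the marker alone.

Things in the scene. Friction and masses are not known exactly. Their poses are not given: they have to be found in the camera images.
- dust_gate: Grey sheet-metal dust inlet fixed to the worktop, 120 (x) x 170 (y) x 70 mm high, round duct at its back (+x). Origin: centre of its underside. On its flat top (z = 70 mm) a shutter slides along y between two aluminium rails (10 mm high) over a suction hole of 60 mm diameter centred at y = -35 mm. Rail marks at y = -70 mm (white, shut), -35 (red, half open) and 0 (white, open).
- gate_slot (a point): Centre of the slot for the lock-out plate, at the height of its posts' tops: x = 0, y = +13, z = 120 mm of the gate, axes as the gate's. Two dark posts on the rails (z = 80 to 120 mm, outer faces at x = +-46 mm, 52 mm clear gap between them for the handle and fingers) hold the plate's edges in grooves 10 mm wide.
- lock_plate_center (a point): Centre of the loose orange lock-out plate, 66 mm wide (x) x 6 thick (y) x 110 tall (z), 60 to 130 g. At the start it stands upright in the gate's slot, axes parallel to the gate's, foot on the gate's top at z = 70 mm, top edge at z = 180 mm. Its lowest 10 mm block the shutter, its lowest 50 mm are in the posts' slot. The top edge is free to be pinched across the 6 mm.
- shutter (a joint): Travel of the steel shutter towards the gate's +y, m: 0 shut, 0.070 open, 0.035 half open (its red trailing edge is then level with the red rail marks, half the hole uncovered). A spring closes it when let go: 3 N when shut, rising evenly to 10 N at half and 17 N fully open. The lock-out plate blocks it after 4 mm until drawn.
- gate_handle (a point): Black upright handle on the shutter, moves with it: 36 mm (x) x 10 mm (y, the sliding direction) x 42 mm high, axes parallel to the gate's. This point: 1 mm below its centre, 95.5 mm above the worktop; its top is at z = 117.5 mm, the shutter under it at z = 75.5 mm. When shut it stands at x = 0, y = -62 mm of the gate.
- plate_rack: Plywood rack fixed to the worktop, 94 (x) x 124 (y) x 55 mm high, with two upright slots along its x axis, at y = -30 mm (free) and y = +30 mm (spare plate). Each slot is 12 mm wide and 74 mm long, its mouth bevelled wider, its floor at z = 12 mm. Origin: centre of its underside.
- free_slot (a point): Centre of the mouth of the free slot, 55 mm above the worktop, 43 mm above the slot's floor; its x axis runs along the slot. A plate standing in the slot has its centre at z = 67 mm and its top edge at z = 122 mm.
- spare_plate: Grey aluminium plate of the same size standing in the rack's other slot; not to be disturbed. Origin: centre of its foot.
- tape_measure: Yellow tape measure, 82 x 33 x 69 mm, standing on the worktop; not to be disturbed. Origin: centre of its underside.
- marker: Dark marker pen with a blue end, 16 x 127 x 18 mm, lying on the worktop; not to be disturbed. Origin: centre of its underside.
Things that resemble listed ones, but are neither listed nor needed, are in the scene too. Of the things shaped like the part that bears lock_plate_center, the orange one is meant.

How it is judged:
By the outcome, as a careful person would: the job done as asked, in the order asked, and still so for the second after the job is handed in, while the arm keeps its last pose, push and grip.
It also fails if it takes over 51 s, if anything falls off the work surface, if the arm or the gripper's body presses on something with over 40 N, if the wrist force passes 120 N, or if a joint passes its speed limit or range.

## Working session

There is one attempt and no reset: what is moved stays moved. The work goes in short steps, each a Python script; the robot and the scene stay as the last script left them, time stands still between calls to the robot, and variables do not carry over. Pictures are saved under pics/ and viewed, at most 10 in all, crops included, and the job is handed in when it is done.

```bash
mkdir -p pics; ls
cat > h.py <<'E'
import numpy as np, cv2
from rig import bot
def grab(name, fn=None):
    info=bot.camera_info(name); p,d=bot.read_camera(name)
    np.savez(f'pics/{name}_last.npz',p=p,d=d,mtx=info['mtx'],pos=info['position'],R=info['orientation'])
    if fn: cv2.imwrite('pics/'+fn,cv2.cvtColor(p,cv2.COLOR_RGB2BGR))
    return p,d,info
def load(name):
    z=np.load(f'pics/{name}_last.npz'); return z['p'],z['d'],dict(mtx=z['mtx'],position=z['pos'],orientation=z['R'])
def ray(info,u,v):
    K=np.array(info['mtx']); r=np.linalg.solve(K,[u,v,1.0]); return np.array(info['orientation'])@np.array([r[0],-r[1],-1.0])
def at_z(info,u,v,z):
    r=ray(info,u,v); c=np.array(info['position']); return c+r*(z-c[2])/r[2]
def at_d(info,d,u,v):
    return np.array(info['position'])+ray(info,u,v)*float(d[int(v),int(u)])
def cloud(info,d):
    v,u=np.mgrid[0:480,0:640]; K=np.array(info['mtx'])
    r=np.stack([u,v,np.ones_like(u)],-1).reshape(-1,3)@np.linalg.inv(K).T
    r=r*[1,-1,-1]@np.array(info['orientation']).T
    return (np.array(info['position'])+r*d.reshape(-1,1)).reshape(480,640,3)
E
python3 - <<'E'
from h import *
for n in ('top','scene'):
    p,d,i=grab(n,n+'0.png'); print({k:(np.round(v,3).tolist() if not isinstance(v,str) else v) for k,v in i.items()})
print(bot.get_state()['time'])
E
```

```text
pics
{'mtx': [[497.723, 0.0, 323.101], [0.0, 497.723, 241.445], [0.0, 0.0, 1.0]], 'position': [378.416, -59.156, 1160.412], 'orientation': [[-0.006, 0.992, -0.127], [-1.0, -0.006, 0.003], [0.002, 0.127, 0.992]]}
{'mtx': [[620.558, 0.0, 326.053], [0.0, 620.558, 229.383], [0.0, 0.0, 1.0]], 'position': [-54.594, 694.889, 961.555], 'orientation': [[-0.816, 0.39, -0.426], [-0.578, -0.568, 0.586], [-0.013, 0.725, 0.689]]}
0.1
```

View pics/top0.png

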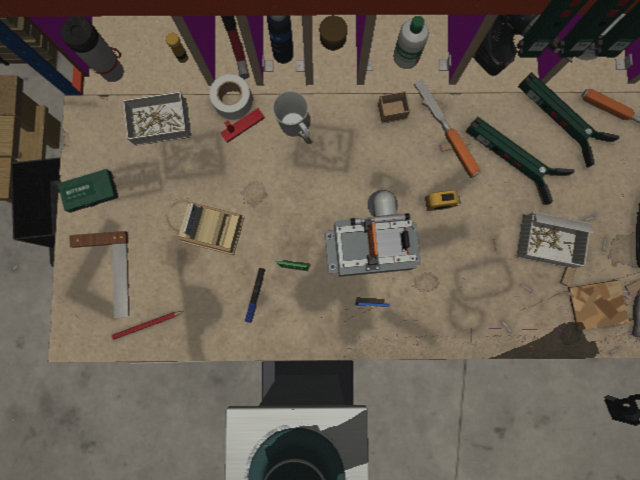

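View pics/scene0.png

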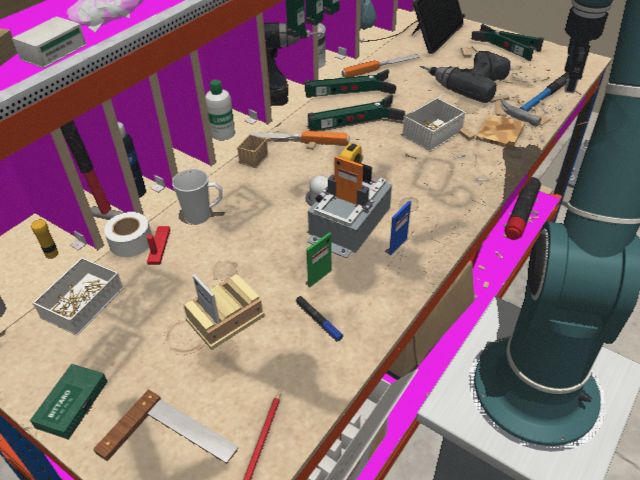

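Top view: the gate is at about (375,245), with the orange plate at (373,243) and the handle at (405,241). The rack is at (210,228), with the spare plate in its left slot. Plate look-alikes are green (293,265), blue (372,302) and grey in the rack (193,220). The orange one in the gate is the target. Next, one close crop.

Run:
```python
from h import *
p,d,i=load('top')
a=cv2.resize(p[195:285,320:430],None,fx=5,fy=5,interpolation=cv2.INTER_CUBIC)
b=cv2.resize(p[195:260,170:250],(550,447),interpolation=cv2.INTER_CUBIC)
a=cv2.resize(a,(400,327)); b=cv2.resize(b,(400,325))
a=cv2.resize(p[198:282,322:427],(800,640))[:600]
cv2.imwrite('pics/crop.png',cv2.cvtColor(np.hstack([cv2.resize(p[200:280,325:425],(400,320),interpolation=3),cv2.resize(p[195:259,170:250],(400,320),interpolation=3)]),cv2.COLOR_RGB2BGR))
c=cloud(i,d)
def rect(mask,name):
    pts=c[mask][:,:2].astype(np.float32); print(name,len(pts),cv2.minAreaRect(pts),np.median(c[mask],0).round(1))
v,u=np.mgrid[0:480,0:640]; z=c[...,2]
g=(u>320)&(u<425)&(v>200)&(v<285)
rect(g&(z>64)&(z<86),'gate top'); rect(g&(z>165)&(z<195),'plate top'); rect(g&(z>112)&(z<124),'posts+handle')
r=(u>170)&(u<250)&(v>195)&(v<260)
rect(r&(z>45)&(z<62),'rack top'); rect(r&(z>110)&(z<135),'spare top')
hsv=cv2.cvtColor(p,cv2.COLOR_RGB2HSV)
o=g&(hsv[...,0]<16)&(hsv[...,1]>150)&(hsv[...,2]>90); rect(o&(z>150),'orange')
P,D,I=load('scene')
C=cloud(I,D); Z=C[...,2]; H=cv2.cvtColor(P,cv2.COLOR_RGB2HSV); V,U=np.mgrid[0:480,0:640]
c=C; m=(U>325)&(U<370)&(V>145)&(V<215)&(H[...,0]<16)&(H[...,1]>150); rect(m,'scene orange'); rect(m&(Z>165),'orange hi')
q=C[m&(Z>120)&(Z<178)][:,:2]; q=q-np.median(q,0); print(np.linalg.svd(q,full_matrices=False)[2][0])
m=(U>185)&(U<265)&(V>270)&(V<350); rect(m&(Z>50)&(Z<60),'scene rack top')
```

```text
gate top 3625 ((527.0308837890625, -176.78919982910156), (150.7181396484375, 170.49925231933594), 4.959652423858643) [ 509.6 -183.6   75. ]
plate top 120 ((510.15704345703125, -164.82974243164062), (65.3357925415039, 6.319764614105225), 5.115464210510254) [ 509.6 -164.3  179.6]
posts+handle 222 ((513.6963500976562, -199.70181274414062), (91.67321014404297, 90.2375717163086), 5.051597595214844) [ 512.1 -170.8  118.3]
rack top 1524 ((557.0106811523438, 194.1900177001953), (121.38570404052734, 88.2956314086914), 75.36167907714844) [552.2 187.6  53.8]
spare top 136 ((564.3297119140625, 223.54562377929688), (8.013450622558594, 65.5728988647461), 75.30291748046875) [565.4 221.8 120.9]
orange 84 ((450.72137451171875, -126.67485809326172), (39.30836868286133, 193.91358947753906), 58.41959762573242) [ 509.8 -163.4  179.2]
scene orange 860 ((277.0926513671875, 173.78628540039062), (58.81111526489258, 1234.554931640625), 34.61870574951172) [ 509.9 -163.2  127.3]
orange hi 198 ((221.83514404296875, 248.8873291015625), (55.76806640625, 1047.9566650390625), 34.83649826049805) [ 505.8 -163.6  174.6]
[-0.99686893 -0.07907177]
scene rack top 1327 ((555.13671875, 194.54562377929688), (121.81100463867188, 86.23225402832031), 76.257080078125) [551.7 194.7  54.5]
```

View pics/crop.png

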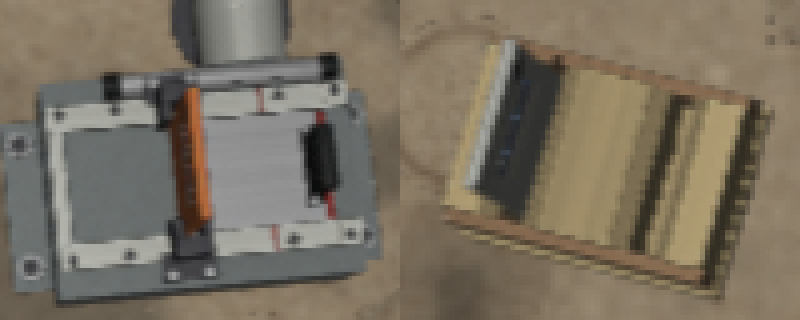

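The crop shows the orange plate in the gate's posts, gate yaw about 5°. It also shows the rack, yaw about -14.7°, with its right-hand slot free. Estimates: plate (510,-164.7), free slot (549,165.4), shut handle (516.5,-239). I'll move above the plate and check from there.

```bash
cat >> h.py <<'E'
def rot(deg):  # tool down, tool y along world-yaw deg+90
    a=np.radians(deg); x=np.array([np.cos(a),np.sin(a),0]); y=np.array([-np.sin(a),np.cos(a),0])
    return np.stack([x,-y,[0,0,-1]],1)
def rect(c,mask,name):
    pts=c[mask][:,:2].astype(np.float32); print(name,len(pts),[np.round(t,1) for t in cv2.minAreaRect(pts)],np.median(c[mask],0).round(1))
def st():
    s=bot.get_state(); print('t',round(s['time'],2),'tcp',np.round(s['tool_pos'],1),'w',round(s['width'],1),'g',np.round(s['grip_force'],1),'F',np.round(s['ft_force'],1),'j',np.round(s['joint_pos'],2)); return s
E
python3 - <<'E'
from h import *
s=st(); print(np.round(s['tcp_rot'],2))
for f in (0,180):
  for nm,p,a in (('plate',[510,-164.7,260],5),('rack',[549,165.4,230],-14.7),('handle',[515,-222,79],5)):
    q=bot.inverse_kinematics(p,rot(a+f)); print(f,nm,None if q is None else np.round(q,2))
f=0 if s['tcp_rot'][0][0]>0 else 180
bot.move_ptp([510,-164.7,265],rot(5+f)); st()
p,d,i=grab('wrist','w1.png'); c=cloud(i,d); z=c[...,2]
print(np.round(i['position']))
g=(abs(c[...,0]-512)<90)&(abs(c[...,1]+190)<110)
rect(c,g&(z>170)&(z<190),'plate'); 
k=p.max(-1)<70
rect(c,g&k&(z>108)&(z<124)&(c[...,1]<-205),'handle'); rect(c,g&(z>114)&(z<124)&(c[...,1]>-205),'posts')
E
```

```text
t 0.1 tcp [ 221.3 -610.6  230.4] w 85.6 g 0.0 F [-0.4 -0.  -0.3] j [ 1.18  0.47 -0.01  1.6   0.01  1.07 -0.06]
[[ 0.94  0.34 -0.  ]
 [ 0.34 -0.94  0.  ]
 [-0.   -0.   -1.  ]]
0 plate [ 0.48  0.26 -0.27  1.84  0.08  1.05 -1.31]
0 rack [ 0.18  0.44 -0.68  1.76  0.31  1.05 -2.44]
0 handle [ 0.46  0.53 -0.14  1.92  0.11  0.7  -1.23]
180 plate [ 0.86  0.35 -0.75  1.81  0.27  1.08  1.67]
180 rack [ 0.43  0.6  -1.08  1.75  0.57  1.15  0.49]
180 handle [ 0.83  0.63 -0.63  1.9   0.51  0.78  1.58]
t 2.02 tcp [ 509.8 -165.9  264.9] w 85.7 g 0.0 F [-0.3  0.1  0.1] j [ 0.48  0.26 -0.27  1.83  0.08  1.06 -1.3 ]
[ 594. -159.  408.]
plate 1057 [array([ 511.8, -163.7]), array([65.8,  6.1]), np.float64(4.9)] [ 514.8 -163.7  180.4]
handle 670 [array([ 518.5, -238. ]), array([35.4, 10.9]), np.float64(6.3)] [ 519.9 -236.9  117.4]
posts 989 [array([ 511.5, -163.7]), array([92. , 19.8]), np.float64(4.9)] [ 544.1 -161.6  120.5]
```

View pics/w1.png

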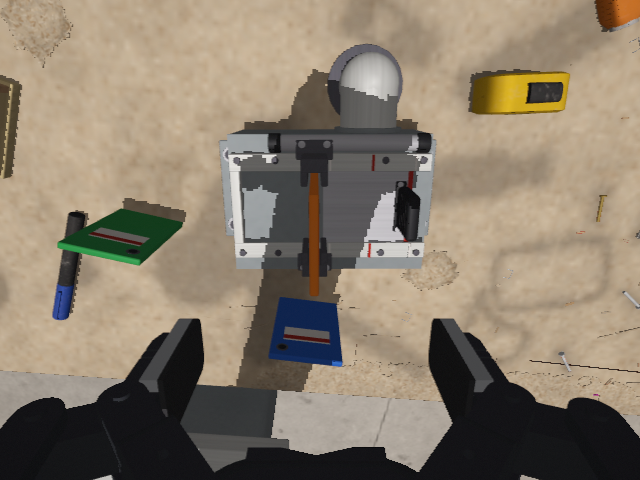

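Wrist view: the orange plate at (314,235) is pinchable, with the black handle at (407,210). The blue plate (305,330) and green plate (125,235) are out of the way. Refined plate position is (511.6,-163.7), yaw 4.9°. Grasp and lift.

Run:
```python
from h import *
R=rot(4.9)
bot.move_gripper(45)
bot.movel([511.6,-163.7,200],velocity=150,attitude=R)
bot.movel([511.6,-163.7,149],velocity=100); st()
bot.move_gripper(0,grasp_force=60); st()
bot.movel([511.6,-163.7,170],velocity=60); st()
bot.movel([511.6,-163.7,235],velocity=120); st()
```

```text
t 3.79 tcp [ 512.1 -163.8  149.5] w 44.6 g 0.0 F [-0.7 -0.3  0.8] j [ 0.45  0.4  -0.25  1.94  0.13  0.82 -1.36]
t 4.22 tcp [ 512.2 -163.9  149.7] w 5.1 g 58.9 F [-0.5  0.2  5. ] j [ 0.45  0.4  -0.25  1.94  0.13  0.82 -1.36]
t 4.72 tcp [ 511.6 -163.7  170.3] w 5.4 g 58.4 F [ 0.6 -0.3 -1.6] j [ 0.46  0.37 -0.26  1.92  0.12  0.86 -1.35]
t 5.42 tcp [ 511.1 -163.6  234.3] w 4.9 g 58.4 F [-0.2 -0.3 -1.2] j [ 0.47  0.29 -0.27  1.86  0.09  1.   -1.32]
```

Run:
```python
from h import *
R=rot(-14.7)
bot.movel([549.5,165.8,235],velocity=200,attitude=R); bot.pause(0.2); st()
p,d,i=grab('wrist','w2.png'); c=cloud(i,d); z=c[...,2]
g=(abs(c[...,0]-556)<75)&(abs(c[...,1]-194)<85)
rect(c,g&(z>50)&(z<60),'rack'); rect(c,g&(z>116)&(z<128)&(c[...,1]>200),'spare')
hsv=cv2.cvtColor(p,cv2.COLOR_RGB2HSV); o=(hsv[...,0]<16)&(hsv[...,1]>150)&(z>135); rect(c,o&(abs(c[...,0]-549)<60)&(abs(c[...,1]-165)<40),'orange')
rect(c,g&(z<35)&(z>8)&(abs(c[...,0]-549)<34)&(abs(c[...,1]-165)<20),'slot floor')
```

```text
t 7.42 tcp [549.6 165.1 235.1] w 5.2 g 58.4 F [-0.5 -0.4 -1.2] j [-0.07  0.37 -0.35  1.77  0.14  1.03 -2.3 ]
rack 8268 [array([558.6, 196. ]), array([120.4,  86.3]), np.float64(75.2)] [560.5 191.6  55.5]
spare 982 [array([565.9, 224.6]), array([ 6.6, 65.5]), np.float64(75.3)] [567.9 223.4 122.4]
orange 3831 [array([553.4, 178.7]), array([33.4, 66.2]), np.float64(74.2)] [565.7 161.4 265.6]
slot floor 590 [array([551.3, 166.8]), array([12.1, 64.7]), np.float64(75.5)] [562.8 163.9  12.9]
```

View pics/w2.png

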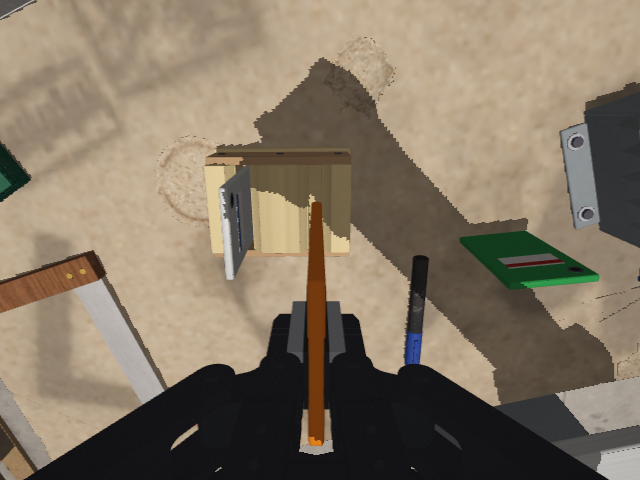

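Wrist view: the plate hangs straight in the gripper (columns 305–327). The free slot is in front of it at about (320,225), and the spare at (235,225) is clear. Slot refined to (550.9,166.8). Insert.

Run:
```python
from h import *
X,Y=550.9,166.8
bot.movel([X,Y,150],velocity=120,attitude=rot(-14.7)); st()
bot.movel([X,Y,125],velocity=60); s=st()
if abs(s['ft_force'][2])<8 and np.hypot(*s['ft_force'][:2])<8:
    bot.movel([X,Y,98],velocity=60); s=st()
    for z in (95,93,91.5):
        bot.movel([X,Y,z],velocity=30); s=st()
        if s['ft_force'][2]>4: break
```

```text
t 8.33 tcp [551.4 167.1 150.6] w 5.0 g 58.4 F [ 1.6 -0.1 -1. ] j [-0.09  0.47 -0.33  1.84  0.19  0.86 -2.34]
t 8.9 tcp [550.8 166.8 124.7] w 4.9 g 58.4 F [ 0.8  1.  -1.4] j [-0.1   0.5  -0.32  1.86  0.21  0.82 -2.36]
t 9.5 tcp [550.8 166.9  97.7] w 5.0 g 58.4 F [ 0.5  0.4 -0.4] j [-0.11  0.54 -0.31  1.87  0.23  0.77 -2.37]
t 9.75 tcp [550.9 166.8  95.1] w 5.0 g 58.4 F [ 0.1  0.4 -1.1] j [-0.11  0.54 -0.31  1.87  0.23  0.76 -2.37]
t 10.0 tcp [550.9 166.8  93. ] w 5.0 g 58.4 F [ 0.1  0.3 -1.2] j [-0.11  0.55 -0.31  1.87  0.23  0.76 -2.38]
t 10.25 tcp [551.2 166.9  91.7] w 4.9 g 58.7 F [-0.1  0.6  0.7] j [-0.11  0.55 -0.31  1.87  0.23  0.75 -2.38]
```

Run:
```python
from h import *
X,Y=550.9,166.8
bot.move_gripper(30); st()
bot.movel([X,Y,160],velocity=100)
bot.movel([X,Y,235],velocity=200); st()
p,d,i=grab('wrist','w3.png'); c=cloud(i,d); z=c[...,2]
g=(abs(c[...,0]-556)<75)&(abs(c[...,1]-194)<85)
rect(c,g&(z>116)&(z<128)&(c[...,1]>200),'spare'); rect(c,g&(z>112)&(z<130)&(c[...,1]<195),'orange')
bot.movel([518.2,-238.2,235],velocity=220,attitude=rot(4.9))
bot.move_gripper(40)
bot.movel([518.2,-238.2,135],velocity=150); st()
p,d,i=grab('wrist','w4.png'); c=cloud(i,d); z=c[...,2]
g=(abs(c[...,0]-518)<25)&(abs(c[...,1]+238)<15)
rect(c,g&(z>113)&(z<121),'handle')
```

```text
t 10.61 tcp [550.9 166.8  91.5] w 30.0 g 0.0 F [-0.3  0.3  0. ] j [-0.11  0.55 -0.31  1.87  0.23  0.75 -2.38]
t 11.97 tcp [550.5 166.6 234.4] w 29.7 g 0.0 F [-0.4  1.   0. ] j [-0.07  0.37 -0.35  1.77  0.15  1.03 -2.31]
spare 970 [array([565.7, 224.6]), array([ 6.5, 66. ]), np.float64(75.3)] [568.  223.5 122.4]
orange 855 [array([551., 168.]), array([ 6.1, 65.8]), np.float64(75.4)] [553.3 167.1 122.6]
t 15.09 tcp [ 518.9 -238.4  135.7] w 39.7 g 0.0 F [ 0.6 -0.3 -0.4] j [ 0.55  0.47 -0.22  1.87  0.14  0.82 -1.23]
handle 1554 [array([ 518.7, -238.8]), array([35.7, 10.4]), np.float64(4.5)] [ 520.4 -238.5  117.7]
```

View pics/w3.png

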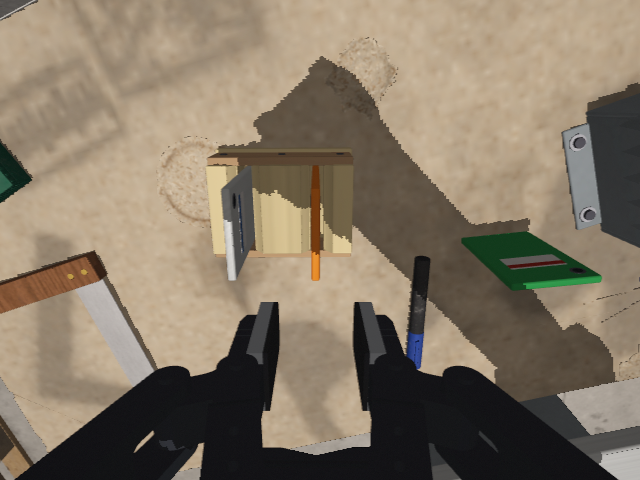

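View pics/w4.png

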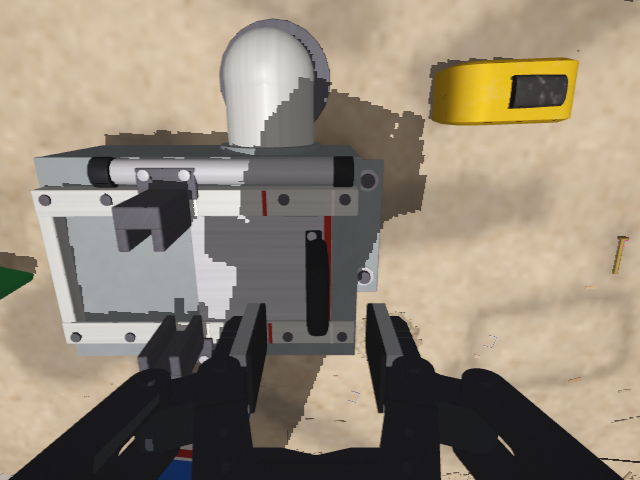

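The first picture shows the orange plate standing in the free slot at (316,220), top at z≈122, with the spare unmoved. The second shows the handle at (317,282), centred between the fingers. Next: grip it and slide.

Run:
```python
from h import *
a=np.radians(4.9); yd=np.array([-np.sin(a),np.cos(a),0])
P=np.array([518.6,-238.5,79.])
bot.movel(P+[0,0,20],velocity=100,attitude=rot(4.9)); st()
bot.movel(P,velocity=50); s=st()
bot.move_gripper(0,grasp_force=90); s0=st()
b=np.array(s0['tool_pos'])
for t in (15,30,35):
    bot.movel(P+yd*t,velocity=40); s=st(); print('travel',(np.array(s['tool_pos'])-b)@yd,'F along',np.array(s['ft_force'])@yd)
bot.pause(0.3)
p,d,i=grab('wrist','w5.png'); s=st(); print('travel',(np.array(s['tool_pos'])-b)@yd, np.array(s['ft_force'])@yd)
g,D,I=grab('top'); cv2.imwrite('pics/t5.png',cv2.cvtColor(cv2.resize(g[200:280,325:425],(750,600),interpolation=3),cv2.COLOR_RGB2BGR))
```

```text
t 15.65 tcp [ 518.7 -238.5   99.1] w 40.1 g 0.0 F [ 0.4 -0.3  0.7] j [ 0.54  0.52 -0.21  1.89  0.15  0.75 -1.24]
t 16.2 tcp [ 518.5 -238.4   78.7] w 39.8 g 0.0 F [-0.6  0.2 -0.6] j [ 0.53  0.55 -0.2   1.9   0.16  0.71 -1.25]
t 16.57 tcp [ 518.9 -239.1   79.4] w 9.0 g 87.7 F [ 0.5 -1.4  1.2] j [ 0.53  0.55 -0.2   1.89  0.16  0.71 -1.25]
t 17.1 tcp [ 517.6 -224.9   79.4] w 9.0 g 87.9 F [ 0.5 -5.7  1.4] j [ 0.51  0.54 -0.2   1.91  0.16  0.7  -1.28]
travel 14.283396698283747 F along -5.754426061693242
t 17.62 tcp [ 516.4 -211.1   79.5] w 9.1 g 87.8 F [ 1.2 -8.3 -0.9] j [ 0.49  0.53 -0.21  1.93  0.17  0.7  -1.3 ]
travel 28.132603052099032 F along -8.379186701730081
t 17.9 tcp [ 516.  -206.4   79.5] w 9.1 g 87.9 F [ 0.7 -8.4 -0.1] j [ 0.48  0.53 -0.21  1.93  0.17  0.69 -1.31]
travel 32.816654393207564 F along -8.43685956083829
t 18.25 tcp [ 516.  -206.6   79.5] w 8.9 g 87.9 F [ 1.9 -8.7  0.1] j [ 0.48  0.53 -0.21  1.93  0.17  0.69 -1.31]
travel 32.599737108403325 -8.822301561637595
```

View pics/w5.png

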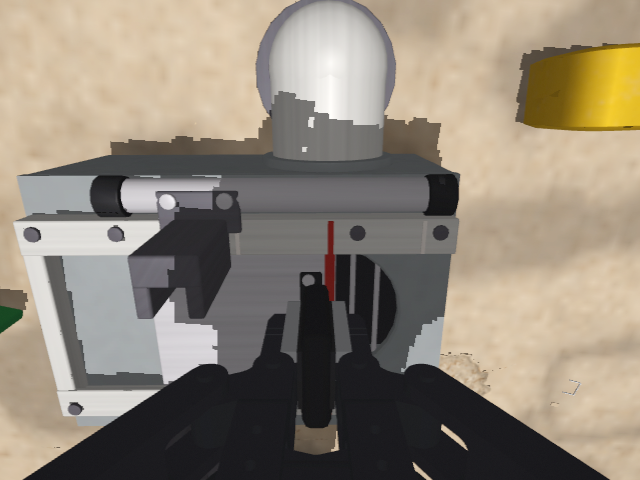

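The red trailing edge (332,275) is nearly level with the red rail mark (331,237). The arm gives slightly under the spring (travel about 32.7), so I'll nudge it and measure edge against mark.

Run:
```python
from h import *
a=np.radians(4.9); yd=np.array([-np.sin(a),np.cos(a),0]); P=np.array([518.6,-238.5,79.]); b=np.array([518.7,-238.8,79])
def meas():
    p,d,i=grab('wrist'); h=cv2.cvtColor(p,cv2.COLOR_RGB2HSV)
    red=((h[...,0]<6)|(h[...,0]>174))&(h[...,1]>150)&(h[...,2]>50)
    out=[]
    for lo,hi,z in ((222,250,80),(257,295,75.5)):
        v,u=np.nonzero(red[lo:hi,300:360]); q=np.array([at_z(i,x+300,y+lo,z)@yd for x,y in zip(u,v)]); out.append((len(q),q.mean().round(2),np.percentile(q,[5,95]).round(2)))
    print(out)
meas()
bot.movel(P+yd*37.3,velocity=20); bot.pause(0.5); s=st(); print('travel',(np.array(s['tool_pos'])-b)@yd,np.array(s['ft_force'])@yd)
meas()
p,d,i=load('wrist'); cv2.imwrite('pics/w6.png',cv2.cvtColor(cv2.resize(p[210:310,260:393],(798,600),interpolation=3),cv2.COLOR_RGB2BGR))
```

```text
[(139, np.float64(-255.12), array([-255.9 , -254.34])), (323, np.float64(-255.16), array([-256.7 , -253.43]))]
t 19.12 tcp [ 515.8 -204.5   79.5] w 9.2 g 87.8 F [ 0.8 -9.2  0.4] j [ 0.48  0.53 -0.21  1.94  0.17  0.69 -1.32]
travel 34.404636257222364 -9.214752968226879
[(140, np.float64(-255.3), array([-256.1 , -254.51])), (321, np.float64(-253.07), array([-254.6 , -251.34]))]
```

View pics/w6.png

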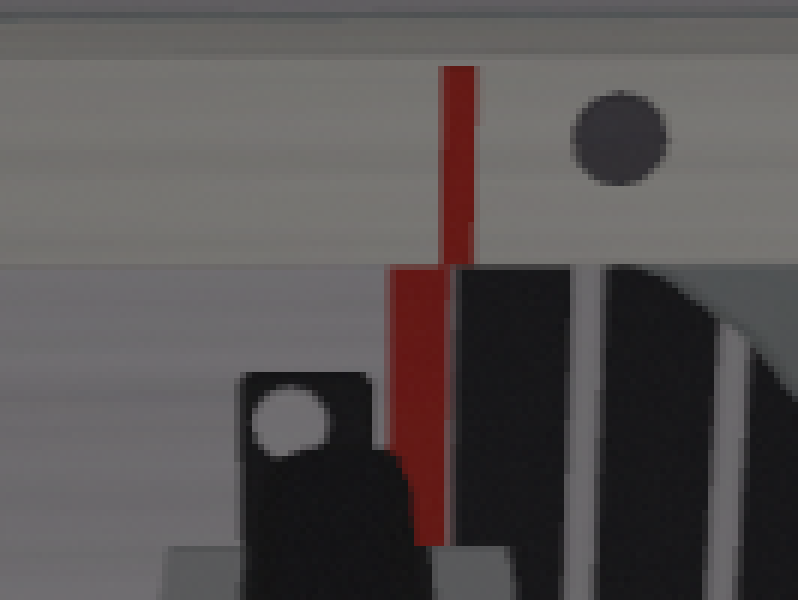

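The shutter's trailing edge (enlarged crop, col 450) lines up with the red rail mark (cols 440–477). Measured edge is -255.0 against the mark at -255.3 mm, so travel is about 35 mm. Handing in.

Run:
```python
from h import *
st(); print(bot.close_job())
```

```text
t 19.17 tcp [ 515.8 -204.5   79.5] w 9.2 g 87.8 F [ 2.7 -8.8 -1.3] j [ 0.48  0.53 -0.21  1.94  0.17  0.69 -1.32]
the job is handed in; nothing more can be done
None
```

The job is handed in at about 19 s of the 51 s: the orange plate stands in the free rack slot, and the gripper is holding the shutter half open at about 35 mm.

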